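# Seat the grating disc of the breadcrumb mill on its drive pins

### The job

Without gripping or lifting anything, push the grating disc of the breadcrumb mill round with a fingertip until the two notches in its rim stand over the two steel drive pins (either way round), then press down on its black hub, not too hard, until the disc has dropped fully home over the pins. Leave the rolls, jars and everything else round the mill where they are.

Things in the scene. Friction and masses are not known exactly. Their poses are not given: they have to be found in the camera images.
- mill: Breadcrumb mill, fixed, its place and yaw vary: round blue housing, 194 mm across, 40 mm high. Origin on the disc's axis at worktop height, z up; drive pins at its -x and +x sides, each held by a red block (81 to 95 mm off the axis, 26 mm wide, top 58 mm above the worktop). On it lies an aluminium grating disc, 150 mm across, 10 mm thick, its upper face 62.5 mm above the worktop as found, 54.5 when home.
- pin_a (a point): Point on the upper side of the drive pin on the mill's -x side, 68 mm from the disc's axis, 52 mm above the worktop. The pin is a level steel rod, 8 mm thick, that points from its red block towards the axis and ends 61 mm off it. Fixed to the mill.
- notch_a (a point): Middle of one notch in the disc's rim, at the disc's upper face, 68 mm from the axis. Each notch goes through the full thickness, from 58 mm off the axis out to the rim, 13 mm wide inside, 17 mm at the rim; a red stripe (30x10 mm) on the disc points at it. It drops over a pin when within about 2.5 mm of it sideways; elsewhere the pins hold the disc up.
- disc_angle (a joint): Turn of the disc in rad, 0 when notch_a is over pin_a, pi when it is over pin_b (as good), growing anticlockwise seen from above. It starts between 0.5 and 2.6 and turns freely either way, more than a full turn, against a light friction (0.06 N m), and stays where it is left.
- disc_drop (a joint): Height of the disc in m: 0 as found, resting 0.5 mm above the pins, 0.008 when fully home against a stop, negative if lifted. Its snug spindle holds it up by friction: a push of about 6 N moves it down, and it stays where it is left. Fingers on the disc or mill with over 35 N are too much.
- hub_top (a point): Centre of the flat top of the black round hub on the disc's axis, 44 mm in diameter (flat over 38 mm), 19 mm above the disc's upper face; press here. Turns with the disc.
- rib_a (a point): Top of one upright finger rib, 52 mm off the axis, a quarter turn anticlockwise (seen from above) from notch_a. Each of the two ribs is a radial bar, 9 mm thick, from 24 to 68 mm off the axis, standing 14 mm above the disc's upper face; a fingertip pushes against its side.
- rib_b (a point): The same point on the other rib, opposite rib_a, a quarter turn clockwise from notch_a.
- pin_b (a point): The same point on the other drive pin, on the mill's +x side.
- notch_b (a point): The same point in the other notch, opposite notch_a.
- oat_roll: Round seeded roll, 87x96 mm, 47 mm high, loose, about 16 cm left of the mill's axis; leave it alone. Origin at its underside.
- kaiser_a: Round kaiser roll, 98x92 mm, 66 mm high, loose, about 16 cm right of the mill's axis; leave it alone. Origin at its underside.
- jam_jar: Jam jar, 72 mm across, 102 mm high, loose, left; leave it alone. Origin at its underside.
- mug: White mug, 95 mm high, loose, right; leave it alone. Origin at its underside.
- sugar_shaker: Sugar shaker, 44 mm across, 90 mm high, loose, left; leave it alone. Origin at its underside.
- tape_roll: Brown roll of tape lying flat, 92 mm across, 48 mm high, loose, right; leave it alone. Origin at its underside.
- bench_scraper: Steel dough scraper with black grip, 92x112 mm, 19 mm high, loose, far left; leave it alone. Origin at its underside.

How it is judged:
At the end, for the whole second after the job is handed in: The disc is down at its stop (at least 6.5 of its 8 mm), its notches are over the pins, either way round (points within 6 mm seen from above) and it no longer turns (value of joint disc_drop above 0.0065 m and (horizontal distance between notch_a and pin_a below 0.006 m or horizontal distance between notch_a and pin_b below 0.006 m) and velocity of joint disc_angle between -0.05 and 0.05 rad/s); the robot touches nothing.
It fails at once if the disc or the mill was gripped or pressed hard (fingers on it with over 35 N) (contact force between the fingers and mill above 35 N).
It fails at once if the disc was lifted (more than 4 mm above where it was found) (value of joint disc_drop below -0.004 m).
It fails at once if the disc was forced down with its notches not over the pins (value of joint disc_drop above 0.003 m and horizontal distance between notch_a and pin_a above 0.009 m and horizontal distance between notch_a and pin_b above 0.009 m).
It fails at once if something round the mill was pushed away or lifted (moved over 25 mm) (distance of any of oat_roll, kaiser_a, jam_jar, mug, sugar_shaker, tape_roll, bench_scraper from where it was at the start of the episode above 0.025 m).
It also fails if it takes over 48 s, if anything falls off the work surface, if the arm or the gripper's body presses on something with over 40 N, if the wrist force passes 120 N, or if a joint passes its speed limit or range.

### The arm

A 7-joint arm with a two-finger parallel gripper is mounted at the origin on a cart in front of the work surface, level with it; the furniture and walls round the work are solid. World frame = base frame: x ahead of the robot, y to its left, z up, the work surface at z = 0. Lengths are in m, angles in rad, forces in N, time in s.
With the tool pointing down it reaches from about 0.425 to 0.875 m from the base axis. Payload 4.7 kg.
Tool frame: the origin (TCP) lies midway between the tips of the shut fingers; the grasp point (between the pads) lies 19 mm behind it; z points along the fingers, y is the line along which they close (so a half turn about z gives the same grasp; the last joint's range is limited). The gripper opens to 87 mm and grips with 3 to 60 N. Pads are 19 mm wide; open, the fingers measure 117 mm over their backs; the gripper's body (75 mm by 190 mm) begins 51 mm behind the grasp point.
Start: joints at [1.248, 0.321, -0.07, 1.45, 0.023, 1.371, -0.057], TCP at [0.215, -0.614, 0.223] pointing down, gripper open.
Joint ranges: [-2.86, 2.86], [-0.3, 2.09], [-1.38, 1.24], [0.06, 2.45], [-1.56, 4.7], [0.09, 2.05], [-2.69, 2.69]. Speed limits (rad/s): [2.57, 2.57, 3.14, 3.14, 3.14, 3.14, 3.14].

### API

Orientations are given as a rotation vector (axis times angle).
In Python, from bench import ctrl, get_image, calibration gives the robot as it stands.
- The arm moves only by the tool apply_moves, never from a script. Its arguments are lists of equal length, an entry for each row: "dp": the shift along the tool's x, y, z in m, a list of three; "twist": the turn, a rotation vector about the tool's x, y, z in rad, a list of three; "fingers": the closure, from 0 (fully open) to 1 (shut). In form: {"dp": [[dx, dy, dz], ...], "twist": [[ax, ay, az], ...], "fingers": [fingers, ...]}. A call has 1 to 10 rows; each row shifts and turns the commanded pose from where the row before left it, along the tool's axes as they then stand; what a row does not reach is not made up. A row lasts 1/10 s, in which the tool goes at most 50 mm and 8.59 degrees, less where a joint would pass 70% of its speed; a pose out of reach is approached as far as the arm can. A call is refused whole if a number of a shift passes 0.05 or a number of a turn 0.15, either way. A call with a gripper value outside its range is refused whole. The fingers move at their own pace and stop on an object; "newtons" is the grip in N (left out, the last holds). Time passes only in rows, so rows that do not move let the fingers close. It gives the time, the measured TCP pose, the force, the opening and the grip force at its end, in the units of the state.
- ctrl.get_state(): the state, without advancing time (a new reading comes with each control period).
- get_image(name): name is "side" or "top" or "wrist"; returns the picture (400x640x3 uint8, red, green, blue); there is no depth.
- calibration(name): a dict with "fx", "fy", "cx", "cy" (pixels), "eye" and "attitude" of the camera in the world; the wrist camera has in their place "hand_eye" (4x4, takes a point from camera to tool coordinates, whose origin is the TCP and whose axes are the flange's). Camera axes: x right, y up, looking along -z (the intrinsics and any distortion apply to the point x, -y, -z); pixel columns grow to the right and rows downward; lengths in m; the calibration is good to about 2 mm. A picture is of the moment at which its call begins: read the wrist's pose just before it. calibration takes no time and is no camera call.
- ctrl.close_job(): hands the job in; it is judged then, once.
The state is a dict: "time": time; "joint_positions": joint angles; "qd": joint speeds; "joint_torque": joint torques, N m; "position": TCP position; "tool_rot": TCP orientation; "ft_force": force on the tool from outside, world axes, zero at the start; "torque": the same for the moment, N m; "grip_width": opening from 0.0 (shut) to 1.0 (fully open); "grip_force": force on a finger pad.
Only numpy, scipy, OpenCV 4.12 (cv2) and the standard library are available. Lean on these libraries where they do the work, as an engineer would, in place of code of your own. Each camera call takes 0.05 s, during which the arm holds its last target. There are 200 camera calls.

## Working session

There is one attempt and no reset: what is moved stays moved. The work goes in short steps, Python scripts to look and compute and a tool call to move; the robot and the scene stay as the last step left them, time stands still between calls to the robot, and variables do not carry over. Pictures are saved under pics/ and viewed, at most 10 in all, crops included, and the job is handed in when it is done.

Besides the shell and the picture viewer there is one more tool, called after "Call:" as a command line: name --argument value ..., lists and objects as JSON in quotes. apply_moves: Moves the arm, as the interface text tells. Its arguments: {"type":"object","properties":{"dp":{"type":"array"},"twist":{"type":"array"},"fingers":{"type":"array"},"newtons":{"type":"number"}},"required":["dp","twist","fingers"]}

```bash
mkdir -p pics; cat > h.py <<'E'
import numpy as np, cv2
from bench import ctrl,get_image,calibration
from scipy.spatial.transform import Rotation as R
def save(n,f):
    im=get_image(n); cv2.imwrite('pics/'+f,im[...,::-1]); return im
E
python3 - <<'E'
from h import *
save('top','top1.png');save('side','side1.png')
for n in ('top','side','wrist'): print(n,calibration(n))
s=ctrl.get_state();print(s)
E
```

```text
top {'fx': 487.18421522449324, 'fy': 487.18421522449324, 'cx': 322.55658901438005, 'cy': 204.84568761544253, 'eye': array([-0.58434304, -0.20662052,  1.59988789]), 'attitude': array([ 0.53332968, -0.43631034, -1.28861211])}
side {'fx': 456.72241442916453, 'fy': 456.72241442916453, 'cx': 320.5729438589203, 'cy': 193.0942243750721, 'eye': array([-0.19157519,  1.33861052,  0.69852383]), 'attitude': array([ 0.36878104, -1.50098897, -2.21815615])}
wrist {'fx': 286.7505711799253, 'fy': 286.7505711799253, 'cx': 323.4602371085819, 'cy': 200.96991452250114, 'hand_eye': array([[ 1.37544580e-04,  9.59997779e-01,  2.80007583e-01,
         7.83260479e-02],
       [ 9.99999800e-01, -3.04782001e-04,  5.53718903e-04,
        -9.06928297e-04],
       [ 6.16910188e-04,  2.80007450e-01, -9.59997629e-01,
        -1.62255451e-01],
       [ 0.00000000e+00,  0.00000000e+00,  0.00000000e+00,
         1.00000000e+00]])}
{'time': 0.1, 'joint_positions': array([ 1.24808236,  0.32176741, -0.07009651,  1.45158003,  0.0226037 ,
        1.37081749, -0.0569038 ]), 'qd': array([ 0.00057465, -0.00023376,  0.00059527, -0.00208233, -0.0025166 ,
       -0.00010312, -0.00143927]), 'joint_torque': array([-5.71538076e-04, -4.92572308e+01, -4.05845381e-01, -3.13397634e+01,
       -6.41590334e-02,  3.94975394e-02,  6.41150928e-05]), 'position': array([ 0.21460171, -0.61300518,  0.22154539]), 'tool_rot': array([-3.09542219e+00, -5.26333606e-01,  6.16759343e-04]), 'ft_force': array([ 0.85204305, -0.75823041, -0.16306398]), 'torque': array([-0.003762  ,  0.00466188,  0.02895531]), 'grip_force': 0.0, 'grip_width': 1.0001657240387751}
```

View pics/top1.png

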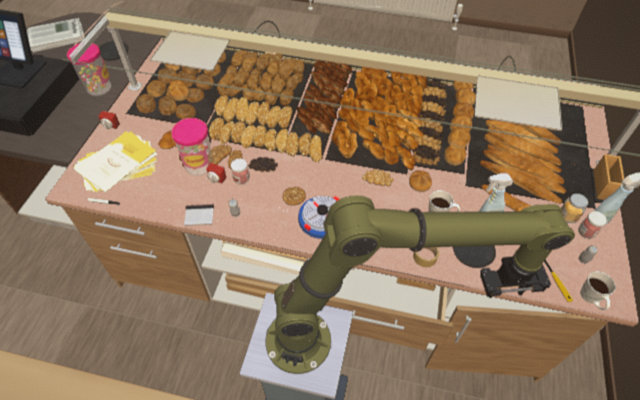

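View pics/side1.png

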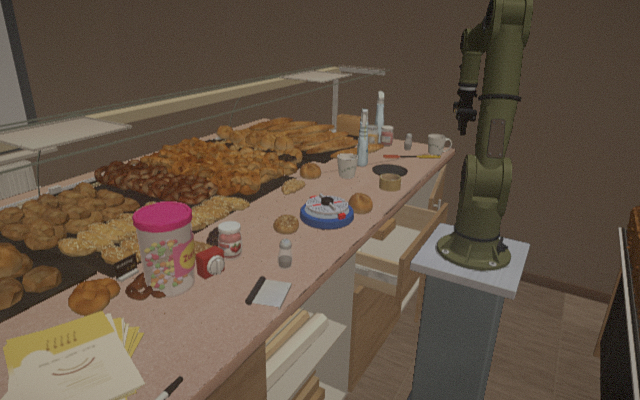

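The top view shows the mill at about (322,215), partly hidden by the elbow. The side view shows it at about (327,208), with the hub at (327,201) and a red block at (341,216).

```bash
cat >> h.py <<'E'
def cam(n,s=None):
    c=calibration(n); K=np.array([[c['fx'],0,c['cx']],[0,c['fy'],c['cy']],[0,0,1]])
    if n=='wrist':
        T=np.eye(4);T[:3,:3]=R.from_rotvec(s['tool_rot']).as_matrix();T[:3,3]=s['position'];T=T@np.array(c['hand_eye'])
        return K,T[:3,:3],T[:3,3]
    return K,R.from_rotvec(c['attitude']).as_matrix(),np.array(c['eye'])
def proj(P,C):
    K,Rm,t=C; p=(np.atleast_2d(P)-t)@Rm*[1,-1,-1]; p=p@K.T; return p[:,:2]/p[:,2:]
def ray(uv,C):
    K,Rm,t=C; d=np.linalg.inv(K)@[uv[0],uv[1],1]; return Rm@(d*[1,-1,-1])
def onz(uv,C,z):
    d=ray(uv,C); return C[2]+d*(z-C[2][2])/d[2]
def tri(o):
    A=0;b=0
    for uv,C in o:
        d=ray(uv,C);d/=np.linalg.norm(d);M=np.eye(3)-np.outer(d,d);A=A+M;b=b+M@C[2]
    return np.linalg.solve(A,b)
E
python3 - <<'E'
from h import *
s=ctrl.get_state(); T=cam('top');S=cam('side')
print(proj(s['position'],T),proj(s['position'],S))
print(onz((327,201),S,.08),onz((327,214),S,0.03),onz((322,215),T,.05))
print(tri([((322,212),T),((327,201),S)]))
print('TCP R',R.from_rotvec(s['tool_rot']).as_matrix().round(3))
E
```

```text
[[503.34663589 293.73339048]] [[460.8360388  131.48504518]]
[0.49008614 0.06092894 0.08      ] [0.48963032 0.05889674 0.03      ] [0.49462497 0.03211318 0.05      ]
[0.50179862 0.03378202 0.06522233]
TCP R [[ 0.944  0.331 -0.001]
 [ 0.331 -0.944  0.002]
 [-0.    -0.002 -1.   ]]
```

Call:
apply_moves --dp '[[0, 0, -0.04], [0.01, -0.01, -0.04], [0.033, -0.0325, 0], [0.033, -0.0325, 0], [0.033, -0.0325, 0], [0.033, -0.0325, 0], [0.033, -0.0325, 0], [0.033, -0.0325, 0], [0.033, -0.0325, 0], [0.033, -0.0325, 0]]' --twist '[[0, 0, 0], [0, 0, 0], [0, 0, 0], [0, 0, 0], [0, 0, 0], [0, 0, 0], [0, 0, 0], [0, 0, 0], [0, 0, 0], [0, 0, 0]]' --fingers '[1, 1, 1, 1, 1, 1, 1, 1, 1, 1]' --newtons 20

```text
time: 1.1
position: [0.3845, -0.2662, 0.3023]
tool_rot: [3.097, 0.526, -0.001]
ft_force: [0.4, -0.3, 0.3]
grip_width: 0.173
grip_force: 0.0
```

Call:
apply_moves --dp '[[0.033, -0.0325, 0], [0.033, -0.0325, 0], [0.033, -0.0325, 0.01], [0.033, -0.0325, 0.01], [0.033, -0.0325, 0.01], [0, 0, 0.01], [0, 0, 0.01], [0, 0, 0], [0, 0, 0], [0, 0, 0]]' --twist '[[0, 0, 0], [0, 0, 0], [0, 0, 0], [0, 0, 0], [0, 0, 0], [0, 0, -0.137], [0, 0, -0.137], [0, 0, -0.137], [0, 0, -0.137], [0, 0, -0.137]]' --fingers '[1, 1, 1, 1, 1, 1, 1, 1, 1, 1]'

```text
time: 2.1
position: [0.4858, -0.0601, 0.252]
tool_rot: [-2.735, -1.544, 0.001]
ft_force: [0.1, 0.4, -0.0]
grip_width: 0.01
grip_force: 0.0
```

Call:
apply_moves --dp '[[0, 0, 0], [0, 0, 0], [0, 0, 0], [0, 0, 0], [0, 0, 0]]' --twist '[[0, 0, -0.137], [0, 0, -0.137], [0, 0, -0.137], [0, 0, -0.138], [0, 0, 0]]' --fingers '[1, 1, 1, 1, 1]'

```text
time: 2.6
position: [0.4859, -0.0602, 0.2522]
tool_rot: [-2.221, -2.221, 0.001]
ft_force: [0.6, -0.4, -0.5]
grip_width: 0.002
grip_force: 0.0
```

```bash
python3 - <<'E'
from h import *
s=ctrl.get_state();print(s['position'],R.from_rotvec(s['tool_rot']).as_matrix().round(3),s['joint_positions'].round(2))
np.save('s1.npy',np.r_[s['position'],s['tool_rot']])
save('wrist','w1.png');save('side','side2.png')
E
```

```text
[ 0.48585831 -0.0601926   0.25215534] [[-0.     1.    -0.001]
 [ 1.     0.     0.   ]
 [ 0.    -0.001 -1.   ]] [ 0.71 -0.01 -0.63  1.77 -0.01  1.38  0.08]
```

View pics/w1.png

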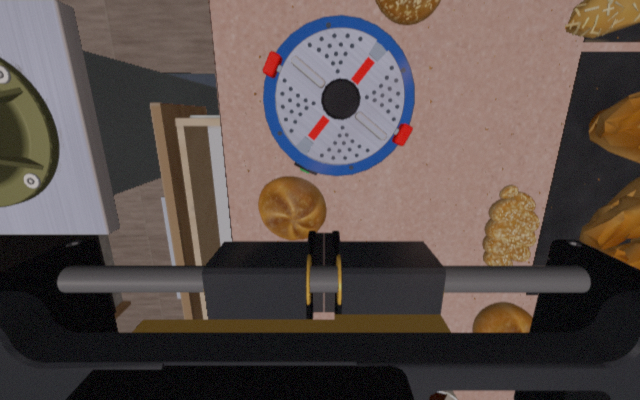

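The wrist view shows the mill clearly. The hub is at (341,98), the red blocks at (272,64) and (403,134), and the stripes at (363,71) and (318,128). The ribs are at (310,72) and (372,125), the kaiser roll is at (292,208), and the shut fingers are at the bottom.

```bash
python3 - <<'E'
from h import *
v=np.load('s1.npy');s={'position':v[:3],'tool_rot':v[3:]};W=cam('wrist',s);S=cam('side')
im=cv2.imread('pics/w1.png').astype(int)[:200,240:440]
b,g,r=im[...,0],im[...,1],im[...,2]
def blobs(m,mn):
    n,l,st,c=cv2.connectedComponentsWithStats(m.astype(np.uint8)); return [(c[i]+[240,0],st[i,4]) for i in range(1,n) if st[i,4]>mn]
red=(r>150)&(g<80)&(b<80); print('red',blobs(red,30))
blue=(b>120)&(r<90); dark=(r<60)&(g<60)&(b<60)
for k,(c,a) in enumerate(blobs(dark,200)): print('hub',c,a,onz(c,W,.0815))
m=blue.astype(np.uint8); pts=cv2.findNonZero(m)+np.array([240,0]); e=cv2.fitEllipse(cv2.convexHull(pts)); print('housing',e[0],onz(e[0],W,.04))
for c,a in blobs(red,30): print(c,onz(c,W,.058 if a>150 and 0 else .06))
S2=cv2.imread('pics/side2.png')
print(tri([((341,98),W),((327,201),S)]))
cr=cv2.resize(im.astype(np.uint8),None,fx=3,fy=3,interpolation=cv2.INTER_CUBIC)
print(proj(np.array([[.49,.055,.08]]),S))
sd=cv2.resize(S2[160:260,260:400],None,fx=5,fy=5,interpolation=cv2.INTER_CUBIC)
cv2.imwrite('pics/crop.png',sd)
E
```

```text
red [(array([270.88715953,  63.31906615]), np.int32(257)), (array([362.41013825,  70.35023041]), np.int32(217)), (array([318.18681319, 127.37912088]), np.int32(182)), (array([403.21875   , 134.45982143]), np.int32(224))]
hub [340.23962743  98.6723116 ] 1181 [0.50510617 0.03781706 0.0815    ]
housing (338.2635192871094, 95.07827758789062) [0.50487406 0.04444057 0.04      ]
[270.88715953  63.31906615] [0.42731116 0.07673136 0.06      ]
[362.41013825  70.35023041] [0.53096151 0.06947192 0.06      ]
[318.18681319 127.37912088] [0.48041265 0.00663696 0.06      ]
[403.21875    134.45982143] [ 0.58289528 -0.00158222  0.06      ]
[0.50465929 0.03830877 0.06875061]
[[327.84654819 200.43553866]]
```

View pics/crop.png

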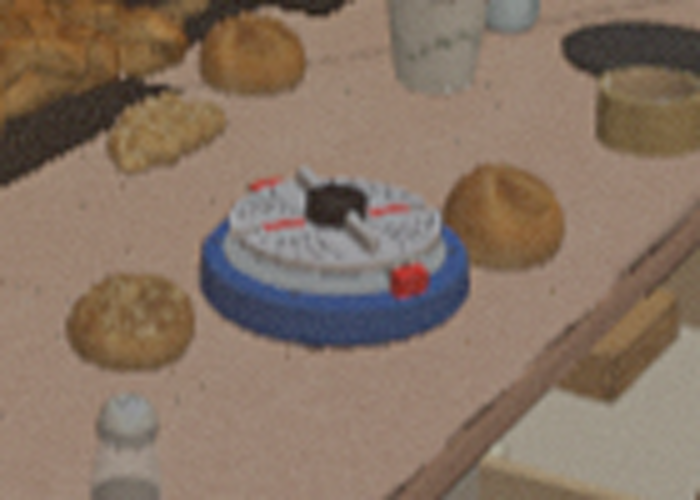

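Call:
apply_moves --dp '[[0.03, 0.025, 0], [0.03, 0.025, 0], [0.03, 0.024, 0], [0, 0, 0.02], [0, 0, 0.02], [0, 0, 0.02], [0, 0, 0.02], [0, 0, 0.02], [0, 0, 0.02], [0, 0, 0]]' --twist '[[0, 0, 0], [0, 0, 0], [0, 0, 0], [0, 0, -0.149], [0, 0, -0.149], [0, 0, -0.149], [0, 0, -0.149], [0, 0, -0.149], [0, 0, -0.149], [0, 0, 0]]' --fingers '[1, 1, 1, 1, 1, 1, 1, 1, 1, 1]'

```text
time: 3.7
position: [0.558, 0.0293, 0.1297]
tool_rot: [-1.044, -2.957, 0.002]
ft_force: [-0.2, -0.2, 0.8]
grip_width: 0.006
grip_force: 0.0
```

```bash
python3 - <<'E'
from h import *
s=ctrl.get_state();print(s['position'],R.from_rotvec(s['tool_rot']).as_matrix().round(3),s['joint_positions'].round(2))
np.save('s2.npy',np.r_[s['position'],s['tool_rot']])
save('wrist','w2.png')
E
```

```text
[0.55799672 0.02933111 0.12968814] [[-0.778  0.628 -0.006]
 [ 0.628  0.778  0.001]
 [ 0.005 -0.003 -1.   ]] [ 0.61  0.29 -0.82  1.77  0.23  1.18  0.61]
```

View pics/w2.png

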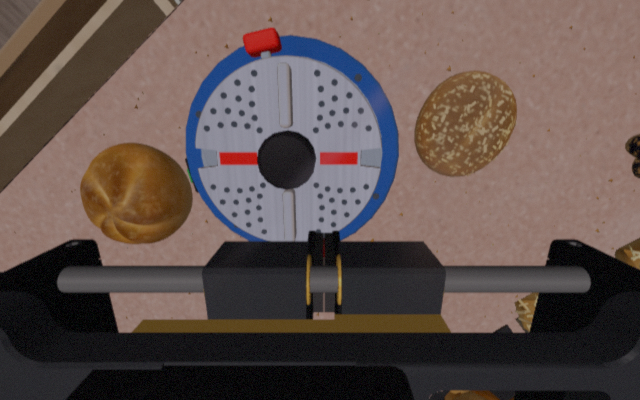

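The disc is close and seen from straight above. The hub is at (287,160), with ribs at (285,95) and (289,213) and stripes at (238,158) and (338,158). The pin and red block are at (262,42), and the fingertip (323,240) sits to the right of the near rib.

```bash
cat >> h.py <<'E'
def meas(f,v):
    W=cam('wrist',{'position':v[:3],'tool_rot':v[3:]})
    im=cv2.imread(f).astype(int)[:235]; b,g,r=im[...,0],im[...,1],im[...,2]
    n,l,st,c=cv2.connectedComponentsWithStats(((r>140)&(g<80)&(b<80)).astype(np.uint8))
    for i in range(1,n):
        if st[i,4]>60: print('red',c[i].round(1),st[i,4],onz(c[i],W,.062).round(4))
    n,l,st,c=cv2.connectedComponentsWithStats(((r<60)&(g<60)&(b<60)).astype(np.uint8))
    for i in range(1,n):
        if 800<st[i,4]<6000: print('hub',c[i].round(1),st[i,4],onz(c[i],W,.0815).round(4))
    return W
E
python3 - <<'E'
from h import *
v=np.load('s2.npy');W=meas('pics/w2.png',v)
for p in [(285,66),(285,124),(289,192)]: print(p,onz(p,W,.0765))
print(onz((262,52),W,.052))
M=R.from_rotvec(v[3:]).as_matrix(); print(((np.array([.505,.038,.0625])-v[:3])@M))
E
```

```text
red [260.   39.5] 627 [0.4283 0.0773 0.062 ]
red [238.1 158.1] 417 [0.4803 0.0061 0.062 ]
red [338. 158.] 407 [0.5305 0.0685 0.062 ]
hub [70.4 23. ] 1060 [ 0.3497 -0.0121  0.0815]
hub [286.1 159.3] 2579 [0.5047 0.0391 0.0815]
(285, 66) [0.45575631 0.07976936 0.0765    ]
(285, 124) [0.48495233 0.05439094 0.0765    ]
(289, 192) [0.52540578 0.02333922 0.0765    ]
[0.43241016 0.07267438 0.052     ]
[ 0.04637893 -0.0263146   0.06748767]
```

Call:
apply_moves --dp '[[0, 0, 0.03], [0, 0, 0.02], [0, 0, 0.012], [0, 0, 0], [0, -0.006, 0], [0, 0, 0]]' --twist '[[0, 0, 0], [0, 0, 0], [0, 0, 0], [0, 0, 0], [0, 0, 0], [0, 0, 0]]' --fingers '[1, 1, 1, 1, 1, 1]'

```text
time: 4.35
position: [0.557, 0.0243, 0.0718]
tool_rot: [1.045, 2.961, -0.001]
ft_force: [-0.4, -0.3, 0.3]
grip_width: 0.003
grip_force: 0.0
```

Call:
apply_moves --dp '[[0, -0.001, 0.003], [-0.001, -0.0025, 0], [-0.0019, -0.005, 0], [-0.0019, -0.005, 0], [-0.0019, -0.005, 0], [-0.0019, -0.005, 0], [-0.0019, -0.005, 0], [-0.0019, -0.005, 0], [0, 0, 0]]' --twist '[[0, 0, 0], [0, 0, 0.05], [0, 0, 0.1], [0, 0, 0.1], [0, 0, 0.1], [0, 0, 0.1], [0, 0, 0.1], [0, 0, 0.1], [0, 0, 0]]' --fingers '[1, 1, 1, 1, 1, 1, 1, 1, 1]'

```text
time: 5.25
position: [0.537, -0.0047, 0.0681]
tool_rot: [1.935, 2.473, 0.0]
ft_force: [0.3, -0.3, 0.4]
grip_width: 0.003
grip_force: 0.0
```

```bash
python3 - <<'E'
from h import *
s=ctrl.get_state();v=np.r_[s['position'],s['tool_rot']];save('wrist','w3.png');meas('pics/w3.png',v)
M=R.from_rotvec(v[3:]).as_matrix(); print(v[:3],np.degrees(np.arctan2(M[1,0],M[0,0])),((np.array([.505,.038,.0625])-v[:3])@M))
E
```

```text
red [163.3  64.4] 1087 [0.4296 0.0772 0.062 ]
red [354.2 160. ] 818 [0.5429 0.0523 0.062 ]
red [219.1 178.5] 748 [0.4675 0.0224 0.062 ]
hub [41.8 41.1] 5809 [0.3845 0.0729 0.0815]
hub [  3.1 181.2] 857 [ 0.3628 -0.0009  0.0815]
hub [ 42.7 179.7] 1586 [0.3831 0.005  0.0815]
hub [283.4 172.1] 5005 [0.5058 0.0395 0.0815]
[ 0.53702042 -0.00468861  0.06808811] 103.90322396784121 [ 0.04913783 -0.02082986  0.00551748]
```

View pics/w3.png

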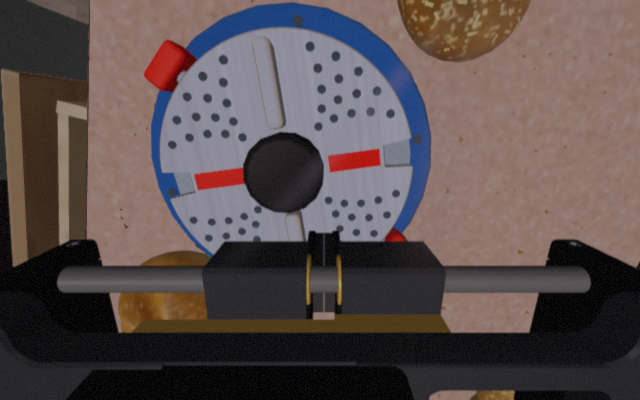

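The disc is turning. The stripes are now at (354,160) and (219,178), a bit above 48° short of the pins, and the fingertip is against the rib at (295,225).

Call:
apply_moves --dp '[[-0.0019, -0.005, 0], [-0.0019, -0.005, 0], [-0.0019, -0.005, 0], [-0.0019, -0.005, 0], [-0.0019, -0.005, 0], [-0.0019, -0.005, 0], [-0.0019, -0.005, 0], [0, 0, 0], [0, 0, 0]]' --twist '[[0, 0, 0.1], [0, 0, 0.1], [0, 0, 0.1], [0, 0, 0.1], [0, 0, 0.1], [0, 0, 0.1], [0, 0, 0.1], [0, 0, 0], [0, 0, 0]]' --fingers '[1, 1, 1, 1, 1, 1, 1, 1, 1]'

```text
time: 6.2
position: [0.502, -0.015, 0.0677]
tool_rot: [2.663, 1.667, -0.0]
ft_force: [0.3, -0.6, -0.1]
grip_width: 0.008
grip_force: 0.0
```

```bash
python3 - <<'E'
from h import *
s=ctrl.get_state();v=np.r_[s['position'],s['tool_rot']];save('wrist','w4.png');meas('pics/w4.png',v)
M=R.from_rotvec(v[3:]).as_matrix(); print(v[:3],np.degrees(np.arctan2(M[1,0],M[0,0])),((np.array([.505,.038,.0625])-v[:3])@M))
E
```

```text
red [145.4 165.8] 845 [0.4303 0.0767 0.062 ]
red [434.2 169.9] 840 [5.825e-01 1.000e-04 6.200e-02]
red [357.3 162.9] 820 [0.5432 0.0238 0.062 ]
red [221.7 177.3] 746 [0.4671 0.0512 0.062 ]
hub [286.4 173. ] 5007 [0.5069 0.0389 0.0815]
hub [ 49.8 210.9] 4965 [0.3811 0.0767 0.0815]
[ 0.50197777 -0.01501657  0.06768819] 64.09384674905007 [ 0.04901011 -0.02044524  0.00517776]
```

Call:
apply_moves --dp '[[-0.0008, -0.002, 0], [-0.0008, -0.002, 0], [-0.0007, -0.002, 0], [0, 0, 0], [0, 0, 0]]' --twist '[[0, 0, 0.04], [0, 0, 0.04], [0, 0, 0.04], [0, 0, 0], [0, 0, 0]]' --fingers '[1, 1, 1, 1, 1]'

```text
time: 6.75
position: [0.4958, -0.0143, 0.0676]
tool_rot: [2.759, 1.502, 0.0]
ft_force: [0.2, -0.2, 0.1]
grip_width: 0.006
grip_force: 0.3
```

```bash
python3 - <<'E'
from h import *
s=ctrl.get_state();v=np.r_[s['position'],s['tool_rot']];save('wrist','w5.png');meas('pics/w5.png',v)
M=R.from_rotvec(v[3:]).as_matrix(); print(v[:3],np.degrees(np.arctan2(M[1,0],M[0,0])),((np.array([.505,.038,.0625])-v[:3])@M))
E
```

```text
red [435.5 152.3] 890 [0.5826 0.     0.062 ]
red [357.3 162.5] 819 [0.5414 0.0196 0.062 ]
red [149.2 183.2] 798 [0.4303 0.0765 0.062 ]
red [221.9 177.7] 746 [0.469  0.0556 0.062 ]
hub [286.5 173.1] 5014 [0.507  0.0387 0.0815]
hub [ 20.2 213.4] 1963 [0.3722 0.0993 0.0815]
[ 0.49575093 -0.01426486  0.06756196] 57.127124852895584 [ 0.04891535 -0.02060071  0.00506792]
```

View pics/w5.png

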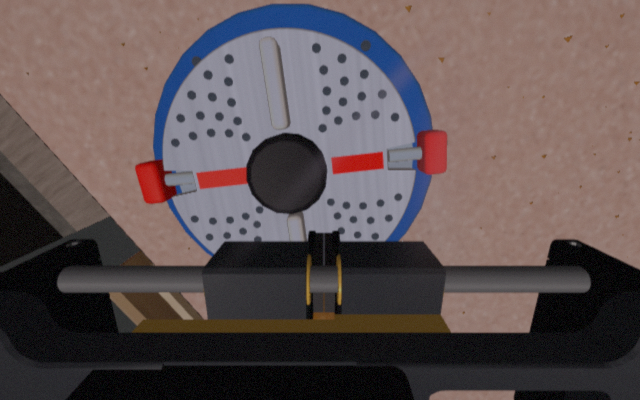

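The view shows both steel pins lying inside the notches, at (180,179) and (405,154). The stripes are in line with the blocks to within 0.3°. Next I back off, rise and move over the hub.

Call:
apply_moves --dp '[[0, 0.008, 0], [0, 0, -0.02], [0, 0, -0.02], [0.025, -0.014, 0], [0.025, -0.015, 0], [0, 0, 0], [0, 0, 0]]' --twist '[[0, 0, 0], [0, 0, 0], [0, 0, 0], [0, 0, 0], [0, 0, 0], [0, 0, 0], [0, 0, 0]]' --fingers '[1, 1, 1, 1, 1, 1, 1]'

```text
time: 7.5
position: [0.5053, 0.0392, 0.1074]
tool_rot: [2.759, 1.502, -0.001]
ft_force: [0.4, 0.5, -0.3]
grip_width: 0.005
grip_force: 0.0
```

```bash
python3 - <<'E'
from h import *
s=ctrl.get_state();v=np.r_[s['position'],s['tool_rot']];save('wrist','w6.png');meas('pics/w6.png',v)
M=R.from_rotvec(v[3:]).as_matrix(); print(v[:3],M.round(3),((np.array([.5055,.038,.0815])-v[:3])@M),s['ft_force'])
E
```

```text
red [436.4 210.6] 476 [0.5832 0.0012 0.062 ]
red [376.5 219.8] 444 [0.5412 0.0195 0.062 ]
red [214.  226.9] 246 [0.4326 0.0828 0.062 ]
red [274.6 229.8] 350 [0.4706 0.0553 0.062 ]
hub [ 23.4 209.3] 2708 [0.3412 0.1664 0.0815]
hub [324.7 219.2] 1696 [0.5118 0.0475 0.0815]
[0.5052551  0.03917724 0.10743579] [[ 0.543  0.84  -0.   ]
 [ 0.84  -0.543 -0.   ]
 [-0.    -0.    -1.   ]] [-0.00084435  0.00084808  0.02593605] [ 0.37477666  0.52812003 -0.32801006]
```

View pics/w6.png

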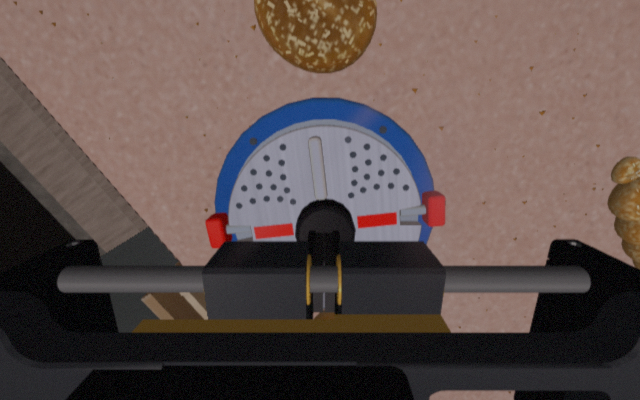

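The fingertip stands over the hub at (324,230), and the pins at (240,230) and (408,214) are still inside the notches. Now I go down to just above the hub.

Call:
apply_moves --dp '[[0, 0, 0.012], [0, 0, 0.008], [0, 0, 0.002], [0, 0, 0]]' --twist '[[0, 0, 0], [0, 0, 0], [0, 0, 0], [0, 0, 0]]' --fingers '[1, 1, 1, 1]'

```text
time: 7.95
position: [0.5044, 0.0386, 0.0846]
tool_rot: [-2.76, -1.498, 0.002]
ft_force: [-0.9, -0.0, 0.6]
grip_width: 0.009
grip_force: 0.0
```

Call:
apply_moves --dp '[[0, 0, 0.002], [0, 0, 0.002], [0, 0, 0]]' --twist '[[0, 0, 0], [0, 0, 0], [0, 0, 0]]' --fingers '[1, 1, 1]'

```text
time: 8.25
position: [0.5053, 0.039, 0.0817]
tool_rot: [2.761, 1.499, 0.0]
ft_force: [0.8, 0.6, -1.5]
grip_width: 0.006
grip_force: 0.0
```

Call:
apply_moves --dp '[[0, 0, 0.001], [0, 0, 0.001], [0, 0, 0]]' --twist '[[0, 0, 0], [0, 0, 0], [0, 0, 0]]' --fingers '[1, 1, 1]'

```text
time: 8.55
position: [0.5053, 0.039, 0.0801]
tool_rot: [2.76, 1.499, 0.0]
ft_force: [-1.4, 0.2, 5.2]
grip_width: 0.008
grip_force: 2.4
```

Call:
apply_moves --dp '[[0, 0, 0.001], [0, 0, 0.001], [0, 0, 0]]' --twist '[[0, 0, 0], [0, 0, 0], [0, 0, 0]]' --fingers '[1, 1, 1]'

```text
time: 8.85
position: [0.5054, 0.039, 0.0779]
tool_rot: [2.76, 1.499, 0.001]
ft_force: [-0.8, -0.8, 4.6]
grip_width: 0.001
grip_force: 2.3
```

Call:
apply_moves --dp '[[0, 0, 0.001], [0, 0, 0.001], [0, 0, 0.001], [0, 0, 0]]' --twist '[[0, 0, 0], [0, 0, 0], [0, 0, 0], [0, 0, 0]]' --fingers '[1, 1, 1, 1]'

```text
time: 9.25
position: [0.5053, 0.039, 0.0748]
tool_rot: [2.761, 1.499, 0.001]
ft_force: [-1.5, 1.1, 4.3]
grip_width: 0.006
grip_force: 2.2
```

Call:
apply_moves --dp '[[0, 0, 0.001], [0, 0, 0.0005], [0, 0, 0]]' --twist '[[0, 0, 0], [0, 0, 0], [0, 0, 0]]' --fingers '[1, 1, 1]'

```text
time: 9.55
position: [0.5054, 0.039, 0.0738]
tool_rot: [2.76, 1.499, 0.0]
ft_force: [-3.2, -0.8, 8.4]
grip_width: 0.007
grip_force: 4.2
```

The force is rising and z is 0.0738, so the disc is at the stop. One more small press, then I retreat.

Call:
apply_moves --dp '[[0, 0, 0.0005], [0, 0, 0]]' --twist '[[0, 0, 0], [0, 0, 0]]' --fingers '[1, 1]'

```text
time: 9.75
position: [0.5055, 0.0391, 0.0738]
tool_rot: [2.76, 1.499, 0.0]
ft_force: [-3.9, -0.3, 11.9]
grip_width: 0.008
grip_force: 5.8
```

Call:
apply_moves --dp '[[0, 0, -0.005], [0, 0, -0.02], [0, 0, -0.03], [-0.045, 0, -0.01], [-0.03, 0, 0], [0, 0, 0], [0, 0, 0]]' --twist '[[0, 0, 0], [0, 0, 0], [0, 0, 0], [0, 0, 0], [0, 0, 0], [0, 0, 0], [0, 0, 0]]' --fingers '[1, 1, 1, 1, 1, 1, 1]'

```text
time: 10.45
position: [0.464, -0.0243, 0.1374]
tool_rot: [2.762, 1.497, 0.0]
ft_force: [0.8, -0.5, -0.4]
grip_width: 0.005
grip_force: 0.0
```

```bash
python3 - <<'E'
from h import *
s=ctrl.get_state();v=np.r_[s['position'],s['tool_rot']];save('wrist','w7.png');meas('pics/w7.png',v);print(v,s['qd'].round(3))
E
```

```text
red [432.5 110. ] 509 [ 0.5823 -0.0008  0.062 ]
red [373.1 116.9] 399 [0.5404 0.0203 0.062 ]
red [218.7 134.6] 475 [0.4288 0.0766 0.062 ]
red [276.6 128.5] 395 [0.4708 0.0549 0.062 ]
hub [322.8 120.7] 2209 [0.5054 0.0398 0.0815]
[ 4.64048383e-01 -2.42718629e-02  1.37354887e-01  2.76201774e+00
  1.49650884e+00  3.47691206e-04] [-0.019  0.021 -0.026 -0.016 -0.004 -0.003 -0.002]
```

View pics/w7.png

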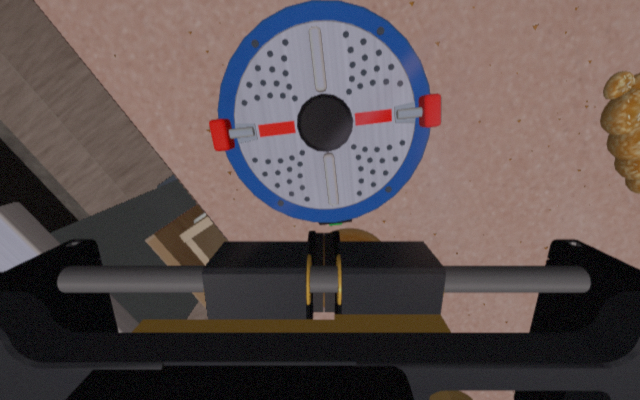

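The pins at (243,131) and (408,113) sit in the notches. The tip travelled about 8 mm down and stopped dead under 12 N. Nothing is touching the robot now.

```bash
python3 -c "
from h import *
print(ctrl.close_job())"
```

```text
the job is handed in; nothing more can be done
None
```

The disc's notches are turned over the pins and it is pressed home, about 8 mm down to a firm stop at 12 N. I handed the job in at about 10.5 s with the arm clear of everything; no verdict came back.

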